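# Rub down a strip on the sloping pressing stand

### The arm

A 6-joint arm with a two-finger parallel gripper is mounted at the origin on a cart in front of the work surface, level with it; the furniture and walls round the work are solid. World frame = base frame: x ahead of the robot, y to its left, z up, the work surface at z = 0. Lengths are in m, angles in rad, forces in N, time in s.
With the tool pointing down it reaches from about 0.35 to 0.775 m from the base axis. Payload 5.5 kg.
Tool frame: the origin (TCP) lies between the finger pads; the fingertips stand 8 mm ahead of it and the grasp point (between the pads) lies 11 mm behind it; z points along the fingers, y is the line along which they close (so a half turn about z gives the same grasp; the last joint's range is limited). The gripper opens to 85 mm and grips with 20 to 120 N. Pads are 22 mm wide; open, the fingers measure 114 mm over their backs; the gripper's body (76 mm by 85 mm) begins 54 mm behind the grasp point. The pads swing forward as they close: fully open they stand 13 mm farther back than shut.
Start: joints at [-1.433, 0.313, 0.046, 1.304, 0, 1.431], TCP at [0.158, -0.553, 0.239] pointing down, gripper open.
Joint ranges: [-2.76, 2.76], [-0.86, 1.69], [-1.03, 1.26], [-2.2, 2.34], [-1.47, 1.5], [-3.14, 3.14]. Speed limits (rad/s): [2.57, 2.57, 3.14, 3.14, 3.14, 3.14].

### API

Orientations are given as a unit quaternion [w, x, y, z].
In Python, from workcell import env gives the robot as it stands.
- The arm moves only by the tool move_arm, never from a script. Its argument "moves" is one flat list of numbers, 5 for each row, row after row: the shift along the world's x, y, z in m, then the turn about the world's z in rad, then the finger opening in m, from 0 to 0.0854. A call has 1 to 12 rows; each row is the pose to reach, as a shift and turn from the pose commanded when the call began; what a row does not reach only later rows make up. A row lasts 1/12 s, in which the tool goes at most 41.7 mm and 7.16 degrees, less where a joint would pass 70% of its speed; a pose out of reach is approached as far as the arm can. A call with a gripper value outside its range is refused whole. The fingers move at their own pace and stop on an object; "newtons" is the grip in N (left out, the last holds). Time passes only in rows, so rows that repeat a pose let the fingers close. It gives the time, the measured TCP pose, the force, the opening and the grip force at its end, in the units of the state.
- env.get_state(): the state, without advancing time (a new reading comes with each control period).
- env.read_camera(name): name is "scene" or "top" or "wrist"; returns a dict with "pixels" (420x560x3 uint8, red, green, blue), "camera_matrix" (3x3 intrinsics, pixels), "distortion" ([k1, k2, p1, p2, k3] as OpenCV has them; the pictures are not rectified), "rvec" (rotation vector, rad) and "tvec" (3), from world to camera coordinates, as OpenCV has them. Camera axes: x right, y down, z forward; pixel columns grow to the right and rows downward; lengths in m; the calibration is good to about 2 mm. A picture is of the moment at which its call begins. There is no depth.
- env.hand_in(): hands the job in; it is judged then, once.
The state is a dict: "clock": time; "joint_pos": joint angles; "qvel": joint speeds; "tau": joint torques, N m; "tcp_pos": TCP position; "orientation": TCP orientation; "wrist_force": force on the tool from outside, world axes, zero at the start; "ft_torque": the same for the moment, N m; "finger_gap": finger opening in m; "grip_force": force on a finger pad.
Only numpy, scipy, OpenCV 4.12 (cv2) and the standard library are available. Lean on these libraries where they do the work, as an engineer would, in place of code of your own. Each camera call takes 0.05 s, during which the arm holds its last target. There are 200 camera calls.

### The job

The metal strip on the sloping sprung board has just been stuck on and needs rubbing down. Take the black felt block from its rest, hold it square across the strip with its sole flat on the slope, and rub the strip from its low left end up to its high right end in one unhurried, unbroken stroke with steady light pressure, so that the board gives a little all the way but never goes down onto its stop. Then lay the block back on its rest, sole down between the end stops, without shoving the jar, the carton or the dish.

Things in the scene. Friction and masses are not known exactly. Their poses are not given: they have to be found in the camera images.
- block: The felt rubbing block: a black board-eraser-shaped block, 36 (x) by 108 (y) by 32 mm high, about 0.09 kg. Origin: centre of its underside (the felt sole); z points out of its top. Grasp it across the 36 mm width.
- rest: The block's rest, fixed to the desk: a grey plate 52 (x) by 140 (y) mm, its floor 6 mm thick, with an upright stop across each y end, 8 mm thick and 16 mm high; 124 mm clear between the stops, the long sides open. Origin: centre of its underside. At the start the block lies on it, long sides parallel, either way round.
- rest_floor (a point): Centre of the rest's floor, 6 mm above the desk, axes as the rest's: the block's origin belongs here, its y axis along this y axis (either way round).
- stand: The grey pressing stand, fixed to the desk: base 116 (x) by 240 (y) mm, about 150 mm high at its right (-y) end and 47 mm at its left (+y) end, carrying a light wooden board (the platen) 112 by 240 by 10 mm that slopes up to the right at 25 degrees. Origin: centre of the base's underside; +y is the low end, the strip runs up the slope.
- strip_mid (a point): Middle of the aluminium strip on the wooden board's upper face (moves with the board), 98 mm above the desk when free. x points level across the board (away from the robot), y down the slope along the strip to its low left end, z is the board's normal (up, leaning 25 degrees to the left). The strip is 30 mm wide, 210 mm long, flush with the board.
- strip_left (a point): Point of the strip 80 mm from its middle towards the low left end (+y), axes as strip_mid: block centre here to begin the stroke.
- strip_right (a point): Point of the strip 80 mm from its middle towards the high right end (-y), axes as strip_mid: block centre here to end the stroke.
- platen (a joint): How far the sprung board has been pressed in along its normal, m: 0 free, 0.012 on its stop. Spring about 1.2 N per mm. Aim at 0.004 to 0.008 while rubbing.
- jar: Screw-cap sample jar, 48 mm across and 67 mm high, standing; a bystander. Origin: centre of its underside.
- carton: Small card box, 42 by 66 by 38 mm; a bystander. Origin: centre of its underside.
- dish: Small glass dish, 60 mm across, 13 mm high; a bystander. Origin: centre of its underside.

How it is judged:
On the way, in this order (a step that is already met when the one before it is completed fails the run):
1. block pressed flat on the low left end of the strip (y of block in the frame of strip_mid between 0.06 and 0.11 m and value of joint platen between 0.002 and 0.0105 m and z of block in the frame of strip_mid below 0.005 m and x of block in the frame of strip_mid between -0.02 and 0.02 m and angle between the z axis of block and the z axis of strip_mid, either way round below 0.14 rad and angle between the y axis of block and the x axis of strip_mid, either way round below 0.26 rad), for 0.2 s.
2. rubbing under pressure left of the middle (y of block in the frame of strip_mid between 0.015 and 0.045 m and value of joint platen between 0.002 and 0.0105 m and z of block in the frame of strip_mid below 0.005 m and x of block in the frame of strip_mid between -0.02 and 0.02 m and angle between the z axis of block and the z axis of strip_mid, either way round below 0.14 rad and angle between the y axis of block and the x axis of strip_mid, either way round below 0.26 rad), for 0.15 s.
3. rubbing under pressure right of the middle (y of block in the frame of strip_mid between -0.045 and -0.015 m and value of joint platen between 0.002 and 0.0105 m and z of block in the frame of strip_mid below 0.005 m and x of block in the frame of strip_mid between -0.02 and 0.02 m and angle between the z axis of block and the z axis of strip_mid, either way round below 0.14 rad and angle between the y axis of block and the x axis of strip_mid, either way round below 0.26 rad), for 0.15 s.
4. block pressed flat on the high right end of the strip (y of block in the frame of strip_mid between -0.11 and -0.06 m and value of joint platen between 0.002 and 0.0105 m and z of block in the frame of strip_mid below 0.005 m and x of block in the frame of strip_mid between -0.02 and 0.02 m and angle between the z axis of block and the z axis of strip_mid, either way round below 0.14 rad and angle between the y axis of block and the x axis of strip_mid, either way round below 0.26 rad), for 0.2 s.
At the end, for the whole second after the job is handed in: The block lies still on the floor of its rest, sole down, between the stops: within 15 mm across and 11 mm along of its middle, long axis within 0.2 rad of the rest's; the board is free (pressed in under 2 mm) (x of block in the frame of rest_floor between -0.015 and 0.015 m and y of block in the frame of rest_floor between -0.011 and 0.011 m and z of block in the frame of rest_floor below 0.004 m and angle between block's own z axis and vertical below 0.1 rad and angle between the y axis of block and the y axis of rest_floor, either way round below 0.2 rad and linear speed of block below 0.02 m/s and value of joint platen below 0.002 m); the robot touches nothing.
It fails at once if the board is pressed down onto its stop (10.5 mm of its 12 mm) (value of joint platen above 0.0105 m).
It fails at once if the block is lifted off, or set down, on the middle part of the strip (within 50 mm of its middle): sole 5 to 15 mm above the board (y of block in the frame of strip_mid between -0.05 and 0.05 m and x of block in the frame of strip_mid between -0.03 and 0.03 m and z of block in the frame of strip_mid between 0.005 and 0.015 m).
It fails at once if a bystander (jar, carton, dish) is shoved more than 25 mm (distance of any of jar, carton, dish from where it was at the start of the episode above 0.025 m).
It also fails if it takes over 54 s, if anything falls off the work surface, if the arm or the gripper's body presses on something with over 40 N, if the wrist force passes 120 N, or if a joint passes its speed limit or range.

## Working session

There is one attempt and no reset: what is moved stays moved. The work goes in short steps, Python scripts to look and compute and a tool call to move; the robot and the scene stay as the last step left them, time stands still between calls to the robot, and variables do not carry over. Pictures are saved under pics/ and viewed, at most 10 in all, crops included, and the job is handed in when it is done.

Besides the shell and the picture viewer there is one more tool, called after "Call:" by a JSON object that holds its "fn" and its "kwargs", one argument or row to a line. move_arm: Moves the arm, as the interface text tells. Its arguments: {"type":"object","properties":{"moves":{"type":"array"},"newtons":{"type":"number"}},"required":["moves"]}

```bash
ls; mkdir -p pics; cat > h.py <<'E'
import numpy as np, cv2
from workcell import env
def cam(n,save=None):
    c=env.read_camera(n)
    if save: cv2.imwrite(f'pics/{save}.png',c['pixels'][...,::-1])
    return c
def ray(c,uv):
    p=cv2.undistortPoints(np.array(uv,float).reshape(-1,1,2),c['camera_matrix'],c['distortion']).reshape(-1,2)
    R=cv2.Rodrigues(np.array(c['rvec'],float))[0]; t=np.array(c['tvec'],float).ravel()
    d=np.c_[p,np.ones(len(p))]@R
    return -R.T@t,d
def onz(c,uv,z):
    o,d=ray(c,uv); return o+d*((z-o[2])/d[:,2])[:,None]
def tri(c1,uv1,c2,uv2):
    o1,d1=ray(c1,uv1);o2,d2=ray(c2,uv2);out=[]
    for a,b in zip(d1,d2):
        s=np.linalg.lstsq(np.c_[a,-b],o2-o1,rcond=None)[0]
        p,q=o1+s[0]*a,o2+s[1]*b; out.append(np.r_[(p+q)/2,np.linalg.norm(p-q)])
    return np.array(out)
def proj(c,P):
    return cv2.projectPoints(np.array(P,float).reshape(-1,1,3),np.array(c['rvec'],float),np.array(c['tvec'],float),c['camera_matrix'],c['distortion'])[0].reshape(-1,2)
E
python3 - <<'E'
from h import *
np.set_printoptions(precision=4,suppress=True)
print(env.get_state())
for n in ('scene','top'):
    c=cam(n,n+'0'); print(n,ray(c,[[280,210]]))
E
```

```text
pics
{'clock': 0.0, 'joint_pos': array([-1.4326,  0.314 ,  0.045 ,  1.3036, -0.    ,  1.4312]), 'qvel': array([ 0.0012, -0.0004,  0.0012, -0.0001,  0.0001, -0.0019]), 'tau': array([ -0.0018, -48.062 ,  29.8535,   0.0189,  -0.0004,   0.    ]), 'tcp_pos': array([ 0.1576, -0.5524,  0.2384]), 'orientation': array([-0.0009,  0.9904,  0.1385, -0.    ]), 'wrist_force': array([0.1788, 0.0837, 0.0188]), 'ft_torque': array([-0.0484, -0.0353, -0.0019]), 'grip_force': 0.0, 'finger_gap': 0.08505981567660588}
scene (array([-0.1814,  0.3019,  1.1722]), array([[ 0.5544, -0.2512, -0.7934]]))
top (array([ 0.2732, -0.0662,  1.7453]), array([[ 0.1892,  0.0275, -0.9816]]))
```

View pics/scene0.png

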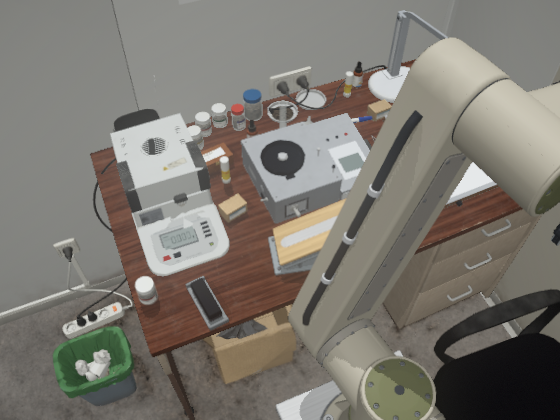

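View pics/top0.png

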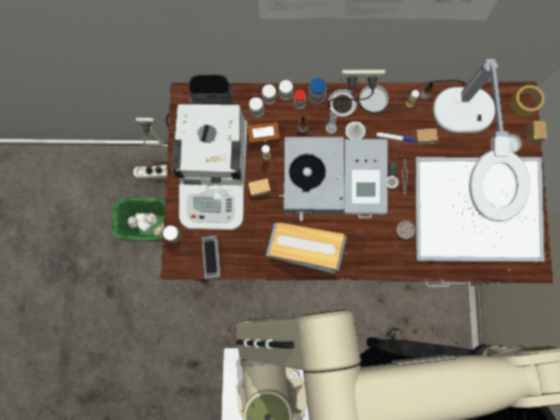

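```bash
python3 - <<'E'
from h import *
np.set_printoptions(precision=4,suppress=True)
s=cam('scene');t=cam('top')
for c,n,uv in((s,'s',(205,300)),(t,'t',(210,257))):print(n,onz(c,[uv],0.03))
print('jar',onz(s,[(146,290)],.05),onz(t,[(170,234)],.067))
print('others t',onz(t,[(307,244),(260,187),(405,229)],.05))
# masks in top
hsv=cv2.cvtColor(t['pixels'],cv2.COLOR_RGB2HSV)
m=cv2.inRange(hsv,(10,80,150),(30,255,255)); m[:215]=0; m[285:]=0;m[:,:255]=0;m[:,360:]=0
q=cv2.findContours(m,0,1)[0]; q=cv2.convexHull(max(q,key=cv2.contourArea)); r=cv2.minAreaRect(q); print('board',r,cv2.boxPoints(r))
m=cv2.inRange(hsv,(0,0,0),(180,255,60)); m[:230]=0;m[282:]=0;m[:,:195]=0;m[:,230:]=0
q=cv2.findContours(m,0,1)[0]
for k in q:
  if cv2.contourArea(k)>50: r=cv2.minAreaRect(k); print('blk',r,cv2.boxPoints(r))
a=cv2.resize(t['pixels'][205:290,150:370],None,fx=3.5,fy=3.5,interpolation=2)
b=cv2.resize(s['pixels'][190:340,130:370],None,fx=3,fy=3,interpolation=2)
cv2.imwrite('pics/a.png',a[...,::-1]);cv2.imwrite('pics/b.png',b[...,::-1])
E
```

```text
s [[0.4396 0.2157 0.03  ]]
t [[0.4435 0.2127 0.03  ]]
jar [[0.51   0.3396 0.05  ]] [[0.5145 0.3404 0.067 ]]
others t [[ 0.4863 -0.1089  0.05  ]
 [ 0.6783  0.0494  0.05  ]
 [ 0.5384 -0.4311  0.05  ]]
board ((306.5428466796875, 244.29754638671875), (69.14298248291016, 36.36826705932617), 11.944175720214844) [[268.9565 254.9331]
 [276.4832 219.3522]
 [344.1292 233.662 ]
 [336.6025 269.2429]]
blk ((210.00411987304688, 256.54510498046875), (30.96322250366211, 9.144109725952148), 84.80557250976562) [[204.0492 241.541 ]
 [213.1558 240.7131]
 [215.959  271.5492]
 [206.8525 272.3771]]
```

View pics/b.png

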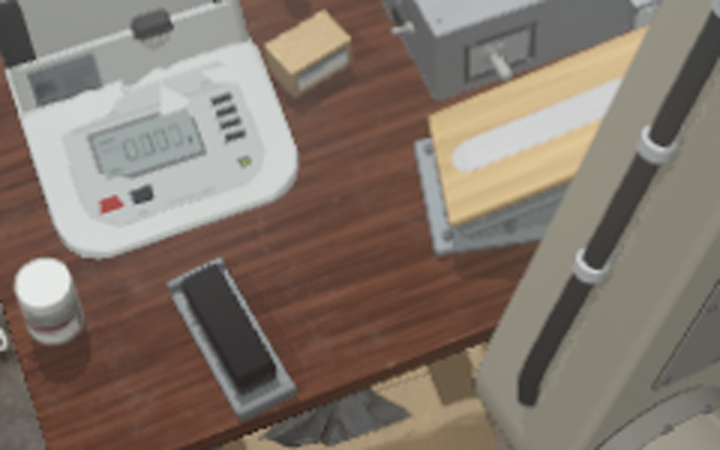

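Call:
{"fn": "move_arm", "kwargs": {
  "moves": [0.25,0.42,0.08,0,0.085,0.25,0.42,0.08,0,0.085,0.25,0.42,0.08,0,0.085,0.25,0.42,0.08,0,0.085,0.25,0.42,0.08,0,0.085,0.25,0.42,0.08,0,0.085,0.25,0.42,0.08,0,0.085,0.25,0.42,0.08,0,0.085,0.25,0.42,0.08,0,0.085,0.25,0.42,0.08,0,0.085,0.25,0.42,0.08,0,0.085,0.25,0.42,0.08,0,0.085]
}}

```text
clock: 1.2
tcp_pos: [0.4083, -0.1307, 0.3199]
orientation: [0.0, 0.99, 0.139, 0.0]
wrist_force: [-0.0, -0.5, 0.1]
finger_gap: 0.0853
grip_force: 0.0
```

```bash
python3 - <<'E'
from h import *
np.set_printoptions(precision=4,suppress=True)
w=cam('wrist','w1'); print(ray(w,[[280,210]]),env.get_state()['tcp_pos'],env.get_state()['orientation'])
E
```

```text
(array([ 0.4859, -0.1079,  0.4548]), array([[-0.2956, -0.0933, -0.9508]])) [ 0.4109 -0.1262  0.321 ] [-0.001   0.9899  0.1415  0.0022]
```

View pics/w1.png

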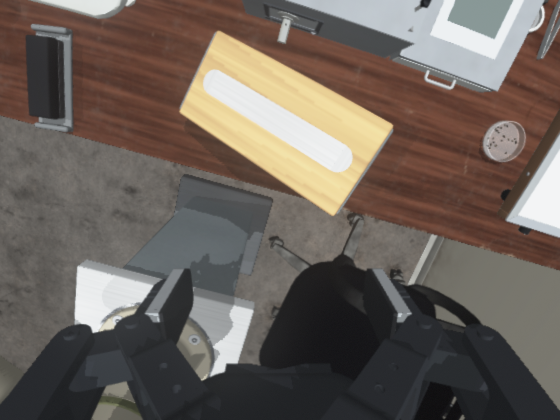

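```bash
cat >> h.py <<'E'
def quad(m):
    q=cv2.findContours(m,0,1)[0]; q=cv2.convexHull(max(q,key=cv2.contourArea))
    e=1.0
    while True:
        p=cv2.approxPolyDP(q,e,True)
        if len(p)<=4: break
        e+=.5
    p=p.reshape(-1,2).astype(np.float32)
    return p
def boardmask(c,box):
    h=cv2.cvtColor(c['pixels'],cv2.COLOR_RGB2HSV); m=cv2.inRange(h,(8,60,120),(32,255,255))
    k=np.zeros_like(m); u0,v0,u1,v1=box; k[v0:v1,u0:u1]=m[v0:v1,u0:u1]; return cv2.morphologyEx(k,cv2.MORPH_OPEN,np.ones((3,3)))
def stripmask(c,q):
    h=cv2.cvtColor(c['pixels'],cv2.COLOR_RGB2HSV); m=cv2.inRange(h,(0,0,150),(180,50,255))
    k=np.zeros_like(m); ctr=q.mean(0); cv2.fillConvexPoly(k,(ctr+(q-ctr)*.93).astype(np.int32),255); return m&k
def ends(m):
    p=cv2.findNonZero(m).reshape(-1,2).astype(float); c,a=cv2.minAreaRect(p.astype(np.float32))[0:2]
    mu=p.mean(0); v=np.linalg.svd(p-mu,full_matrices=False)[2][0]; v=v*np.sign(v[0]); s=(p-mu)@v; 
    return np.array([mu+v*s.min(),mu+v*s.max()])
E
python3 - <<'E'
from h import *
np.set_printoptions(precision=4,suppress=True)
w=cam('wrist');t=cam('top')
qw=quad(boardmask(w,(150,20,410,230)));qt=quad(boardmask(t,(255,210,360,285)))
o=lambda q:q[np.argsort(np.arctan2(*(q-q.mean(0)).T[::-1]))]
qw,qt=o(qw),o(qt);print(qw,qt)
print(tri(w,qw,t,qt))
ew,et=ends(stripmask(w,qw)),ends(stripmask(t,qt));print(ew,et);E=tri(w,ew,t,et);print(E,E[:,:3].mean(0),E[1]-E[0],np.linalg.norm((E[1]-E[0])[:3]))
# block
h=cv2.cvtColor(w['pixels'],cv2.COLOR_RGB2HSV);m=cv2.inRange(h,(0,0,0),(180,255,55));m[:,100:]=0;m[150:]=0;m[:25]=0
k=max(cv2.findContours(m,0,1)[0],key=cv2.contourArea);r=cv2.minAreaRect(k);print(r);print(onz(w,cv2.boxPoints(r),.038))
h=cv2.cvtColor(t['pixels'],cv2.COLOR_RGB2HSV);m=cv2.inRange(h,(0,0,0),(180,255,60)); m[:230]=0;m[282:]=0;m[:,:195]=0;m[:,230:]=0
k=max(cv2.findContours(m,0,1)[0],key=cv2.contourArea);r=cv2.minAreaRect(k);print(onz(t,cv2.boxPoints(r),.038))
E
```

```text
[[183. 116.]
 [221.  35.]
 [395. 129.]
 [337. 219.]] [[277. 222.]
 [301. 225.]
 [288. 258.]
 [270. 255.]]
[[ 0.4944 -0.0389  0.3089  0.0588]
 [ 0.4994 -0.0847  0.3735  0.005 ]
 [ 0.4354 -0.0569  0.564   0.0922]
 [ 0.4485 -0.0536  0.4633  0.1262]]
[[208.8061  79.9303]
 [352.949  169.0825]] [[276.8361 239.4441]
 [293.7318 241.3622]]
[[ 0.5018 -0.0089  0.0487  0.0018]
 [ 0.4651 -0.0838  0.457   0.0595]] [ 0.4835 -0.0464  0.2528] [-0.0366 -0.0749  0.4084  0.0577] 0.4167950243993361
((49.74590301513672, 78.96745300292969), (82.41163635253906, 35.40208053588867), 89.16968536376953)
[[0.4942 0.2318 0.038 ]
 [0.5059 0.1839 0.038 ]
 [0.4026 0.171  0.038 ]
 [0.3886 0.2217 0.038 ]]
[[0.4942 0.2325 0.038 ]
 [0.4969 0.2023 0.038 ]
 [0.3948 0.1902 0.038 ]
 [0.3922 0.2201 0.038 ]]
```

```bash
python3 - <<'E'
from h import *
np.set_printoptions(precision=4,suppress=True)
w=cam('wrist');t=cam('top');t['pixels']=cv2.imread('pics/top0.png')[...,::-1].copy()
s=cam('scene')
o=lambda q:q[np.argsort(np.arctan2(*(q-q.mean(0)).T[::-1]))]
qw,qt=o(quad(boardmask(w,(150,20,410,230)))),o(quad(boardmask(t,(255,210,360,285))))
print(qw,qt);print(tri(w,qw,t,qt))
mt=stripmask(t,qt)
ew,et=ends(stripmask(w,qw)),ends(mt);print(ew,et);E=tri(w,ew,t,et);print(E,E[:,:3].mean(0),E[1]-E[0],np.linalg.norm((E[1]-E[0])[:3]))
a=np.deg2rad(25)
# alternative: wrist strip ends with known plane heights 98 -/+ 105 sin25
for e in ew: pass
L=onz(w,[ew[0]],.098-.105*np.sin(a))[0];R=onz(w,[ew[1]],.098+.105*np.sin(a))[0];print(L,R,(L+R)/2,np.linalg.norm(L-R),np.arctan2(*(R-L)[[0,1]]))
b=cv2.findContours(cv2.inRange(cv2.cvtColor(w['pixels'],cv2.COLOR_RGB2HSV),(0,0,0),(180,255,60))[:150,:100],0,1)[0]
# block top height by triangulation of its corners, top vs wrist and scene vs top
def bl(c,box,th):
    h=cv2.cvtColor(c['pixels'],cv2.COLOR_RGB2HSV);m=cv2.inRange(h,(0,0,0),(180,255,th));u0,v0,u1,v1=box;k=np.zeros_like(m);k[v0:v1,u0:u1]=m[v0:v1,u0:u1]
    return o(quad(k))
print(bl(t,(195,230,230,282),60),bl(s,(185,270,230,330),50))
E
```

```text
[[179. 112.]
 [217.  31.]
 [392. 125.]
 [333. 216.]] [[277. 222.]
 [343. 233.]
 [336. 268.]
 [270. 255.]]
[[ 0.4944 -0.0387  0.2998  0.0612]
 [ 0.4351 -0.1661  0.7033  0.0158]
 [ 0.4492 -0.1932  0.2089  0.1068]
 [ 0.4481 -0.0552  0.466   0.1281]]
[[204.7893  75.9618]
 [349.7431 165.4163]] [[276.8396 238.8383]
 [334.226  249.8186]]
[[ 0.5024 -0.0094  0.0531  0.0001]
 [ 0.4567 -0.1909  0.1527  0.0021]] [ 0.4796 -0.1002  0.1029] [-0.0458 -0.1815  0.0996  0.002 ] 0.21201445457470913
[ 0.5025 -0.0096  0.0536] [ 0.4564 -0.1946  0.1424] [ 0.4794 -0.1021  0.098 ] 0.2102958150306964 -2.8975110715114933
[[205. 242.]
 [212. 241.]
 [215. 271.]
 [208. 272.]] [[191. 285.]
 [206. 286.]
 [221. 315.]
 [210. 320.]]
```

Call:
{"fn": "move_arm", "kwargs": {
  "moves": [0.035,0.34,-0.12,-0.16,0.07,0.035,0.34,-0.12,-0.16,0.07,0.035,0.34,-0.12,-0.16,0.07,0.035,0.34,-0.12,-0.16,0.07,0.035,0.34,-0.12,-0.16,0.07,0.035,0.34,-0.12,-0.16,0.07,0.035,0.34,-0.12,-0.16,0.07,0.035,0.34,-0.12,-0.16,0.07,0.035,0.34,-0.12,-0.16,0.07,0.035,0.34,-0.12,-0.16,0.07,0.035,0.34,-0.12,-0.16,0.07,0.035,0.34,-0.12,-0.16,0.07]
}}

```text
clock: 2.5
tcp_pos: [0.4498, 0.1661, 0.1995]
orientation: [-0.015, 0.996, 0.084, -0.002]
wrist_force: [0.9, -0.6, 1.0]
finger_gap: 0.0697
grip_force: 0.0
```

```bash
python3 - <<'E'
from h import *
np.set_printoptions(precision=4,suppress=True)
w=cam('wrist','w2'); print(env.get_state()['tcp_pos'],env.get_state()['orientation'],env.get_state()['joint_pos'])
E
```

```text
[0.4498 0.1662 0.1998] [-0.0155  0.9964  0.0839 -0.0016] [ 0.167   0.1437 -0.2707  1.1571  0.0312  3.1406]
```

View pics/w2.png

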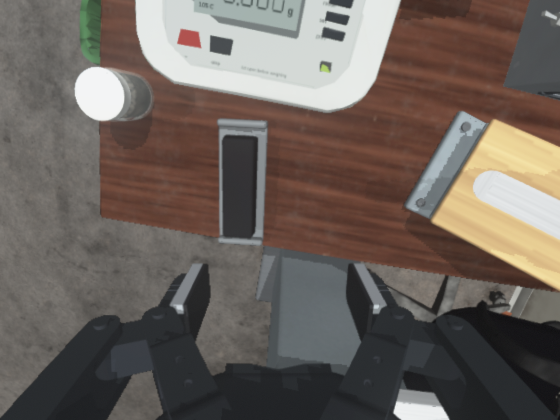

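Call:
{"fn": "move_arm", "kwargs": {
  "moves": [0,0,0,1.45,0.07,0,0,0,1.45,0.07,0,0,0,1.45,0.07,0,0,0,1.45,0.07,0,0,0,1.45,0.07,0,0,0,1.45,0.07,0,0,0,1.45,0.07,0,0,0,1.45,0.07,0,0,0,1.45,0.07,0,0,0,1.45,0.07,0,0,0,1.45,0.07,0,0,0,1.45,0.07]
}}

```text
clock: 3.55
tcp_pos: [0.4499, 0.1663, 0.2004]
orientation: [-0.01, 0.688, 0.726, -0.011]
wrist_force: [0.7, 0.1, -0.5]
finger_gap: 0.07
grip_force: 0.0
```

Call:
{"fn": "move_arm", "kwargs": {
  "moves": [0,0,0,1.45,0.07,0,0,0,1.45,0.07,0,0,0,1.45,0.07,0,0,0,1.45,0.07,0,0,0,1.45,0.07,0,0,0,1.45,0.07,0,0,0,1.45,0.07,0,0,0,1.45,0.07,0,0,0,1.45,0.07,0,0,0,1.45,0.07,0,0,0,1.45,0.07,0,0,0,1.45,0.07]
}}

```text
clock: 4.55
tcp_pos: [0.4499, 0.1663, 0.2005]
orientation: [0.001, 0.034, 0.999, -0.016]
wrist_force: [0.6, 0.6, 0.9]
finger_gap: 0.0694
grip_force: 0.0
```

```bash
python3 - <<'E'
from h import *
np.set_printoptions(precision=4,suppress=True)
w=cam('wrist','w3'); print(env.get_state()['tcp_pos'],env.get_state()['orientation'],env.get_state()['joint_pos'])
print(proj(w,[[.4445,.2113,.038],[.4795,-.1015,.098]]))
h=cv2.cvtColor(w['pixels'],cv2.COLOR_RGB2HSV);m=cv2.inRange(h,(0,0,0),(180,255,55))
for k in cv2.findContours(m,0,1)[0]:
    if 800<cv2.contourArea(k)<15000:
        r=cv2.minAreaRect(k);print(r);print(onz(w,cv2.boxPoints(r),.038))
E
```

```text
[0.4498 0.1663 0.2004] [ 0.0007  0.033   0.9993 -0.0157] [ 0.2057  0.1536 -0.2574  1.1659 -0.0309  0.2718]
[[326.7521 186.7649]
 [  3.7425 257.5738]]
```

View pics/w3.png

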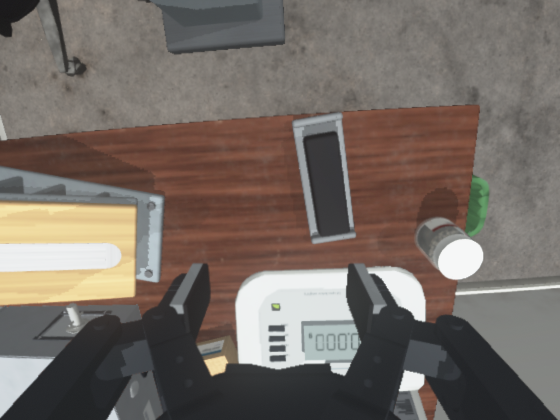

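```bash
python3 - <<'E'
from h import *
np.set_printoptions(precision=4,suppress=True)
w=cam('wrist')
t=cam('top');s=cam('scene')
print('rest',onz(w,[(294,122),(342,115),(354,237),(311,242)],.018)[:,:2],onz(w,[(318,119),(332,238)],.022)[:,:2])
h=cv2.cvtColor(w['pixels'],cv2.COLOR_RGB2HSV);m=cv2.inRange(h,(0,0,0),(180,255,70));k=np.zeros_like(m);k[110:245,290:360]=m[110:245,290:360]
k=max(cv2.findContours(k,0,1)[0],key=cv2.contourArea);r=cv2.minAreaRect(k);print(r);b=cv2.boxPoints(r);B=onz(w,b,.038);print(B,B.mean(0))
print('tri w-top',tri(w,[r[0]],t,[(210.0,256.5)]))
E
```

```text
rest [[0.3803 0.182 ]
 [0.3764 0.2302]
 [0.5096 0.2436]
 [0.5132 0.1949]] [[0.3788 0.2058]
 [0.5077 0.2182]]
((327.02886962890625, 183.6878662109375), (101.8783187866211, 34.36492156982422), 81.25383758544922)
[[0.393  0.1889 0.038 ]
 [0.3901 0.2213 0.038 ]
 [0.4942 0.2369 0.038 ]
 [0.4983 0.2011 0.038 ]] [0.4439 0.2121 0.038 ]
tri w-top [[0.4463 0.2144 0.0177 0.0007]]
```

Call:
{"fn": "move_arm", "kwargs": {
  "moves": [-0.006,0.046,-0.03,0.17,0.07,-0.006,0.046,-0.07,0.17,0.07,-0.006,0.046,-0.11,0.17,0.07,-0.006,0.046,-0.13,0.17,0.07,-0.006,0.046,-0.145,0.17,0.07,-0.006,0.046,-0.16,0.17,0.07,-0.006,0.046,-0.17,0.17,0.07,-0.006,0.046,-0.178,0.17,0.07,-0.006,0.046,-0.178,0.17,0.07]
}}

```text
clock: 5.5
tcp_pos: [0.4428, 0.213, 0.0202]
orientation: [0.0, -0.049, 0.999, -0.016]
wrist_force: [-0.3, -0.4, 1.1]
finger_gap: 0.0703
grip_force: 0.0
```

```bash
python3 - <<'E'
from h import *
np.set_printoptions(precision=4,suppress=True)
w=cam('wrist','w4'); s=env.get_state();print(s['tcp_pos'],s['orientation'],s['wrist_force'])
E
```

```text
[0.4433 0.2132 0.0211] [ 0.0008 -0.049   0.9987 -0.0158] [ 0.3324 -0.3436 -0.0039]
```

View pics/w4.png

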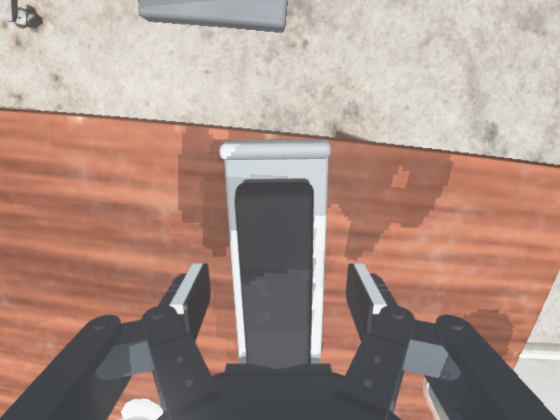

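Call:
{"fn": "move_arm", "kwargs": {
  "moves": [0,0,0,0,0.03,0,0,0,0,0.03,0,0,0,0,0.03,0,0,0,0,0.03,0,0,0,0,0.03,0,0,0.002,0,0.03,0,0,0.02,0,0.03,0,0,0.06,0,0.03,0,0,0.1,0,0.03,0,0,0.14,0,0.03,0,0,0.18,0,0.03,0,0,0.22,0,0.03],
  "newtons": 70
}}

```text
clock: 6.55
tcp_pos: [0.4429, 0.2134, 0.2438]
orientation: [0.002, -0.05, 0.999, -0.016]
wrist_force: [1.1, 0.2, -1.2]
finger_gap: 0.0346
grip_force: 69.7
```

Call:
{"fn": "move_arm", "kwargs": {
  "moves": [0.05,-0.2,0.15,1.47,0.03,0.05,-0.2,0.15,1.47,0.03,0.05,-0.2,0.15,1.47,0.03,0.05,-0.2,0.15,1.47,0.03,0.05,-0.2,0.15,1.47,0.03,0.05,-0.2,0.15,1.47,0.03,0.05,-0.2,0.15,1.47,0.03,0.1,-0.2,0.15,1.47,0.03,0.15,-0.2,0.15,1.47,0.03,0.18,-0.2,0.15,1.47,0.03,0.2,-0.2,0.15,1.47,0.03,0.2,-0.2,0.15,1.47,0.03]
}}

```text
clock: 7.55
tcp_pos: [0.6477, 0.0129, 0.3869]
orientation: [0.01, -0.702, 0.712, -0.01]
wrist_force: [-2.0, -0.4, -2.2]
finger_gap: 0.035
grip_force: 70.0
```

```bash
python3 - <<'E'
from h import *
np.set_printoptions(precision=4,suppress=True)
s=env.get_state();print(s['tcp_pos'],s['orientation'],s['joint_pos'])
E
```

```text
[0.6477 0.0129 0.3869] [ 0.0103 -0.7025  0.7116 -0.0095] [-0.1056  0.4743  0.6466  1.7153  0.0039 -1.6635]
```

Call:
{"fn": "move_arm", "kwargs": {
  "moves": [0.04,0,0,0,0.03,0.08,0,0,0,0.03,0.12,0,0,0,0.03,0.16,0,0,0,0.03]
}}

```text
clock: 7.88
tcp_pos: [0.7564, 0.0131, 0.3736]
orientation: [0.018, -0.7, 0.714, -0.017]
wrist_force: [-8.8, -0.8, 15.2]
finger_gap: 0.0347
grip_force: 70.4
```

```bash
cat >> h.py <<'E'
def st():
    from scipy.spatial.transform import Rotation as Ro
    s=env.get_state();q=s['orientation'];M=Ro.from_quat([q[1],q[2],q[3],q[0]]).as_matrix();z=M[:,2];x=M[:,0]
    np.set_printoptions(precision=4,suppress=True)
    print('t',s['clock'],'tcp',s['tcp_pos'],'yaw_x',round(np.arctan2(x[1],x[0]),3),'tilt',round(np.arccos(-z[2]),4),'lean',round(np.arctan2(z[1],z[0]),3),'q',s['joint_pos'],'F',s['wrist_force'],s['finger_gap']); return s,M
E
python3 -c "
from h import *
st()"
```

```text
t 7.8833 tcp [0.7564 0.0131 0.3736] yaw_x -1.59 tilt 0.0494 lean 0.006 q [-0.0905  0.8306  1.2654  1.9563  0.0048 -1.6423] F [-8.7512 -0.7824 15.2479] 0.034714446098724615
```

Call:
{"fn": "move_arm", "kwargs": {
  "moves": [0.03,0,0,0,0.03,0.06,0,0,0,0.03,0.09,0,0,0,0.03]
}}

```text
clock: 8.13
tcp_pos: [0.7977, 0.0125, 0.3434]
orientation: [0.032, -0.7, 0.713, -0.032]
wrist_force: [-0.4, 0.2, -0.3]
finger_gap: 0.0347
grip_force: 70.4
```

```bash
python3 -c "
from h import *
st()"
```

```text
t 8.1333 tcp [0.7977 0.0125 0.3434] yaw_x -1.589 tilt 0.0912 lean -0.007 q [-0.0875  0.8719  1.2631  1.8711  0.0073 -1.6394] F [-0.4236  0.1654 -0.3349] 0.03466549268966415
```

Call:
{"fn": "move_arm", "kwargs": {
  "moves": [0.03,0,0.2,0,0.03,0.03,0,0.3,0,0.03,0.03,0,0.3,0,0.03,0.03,0,0.3,0,0.03,0.03,0,0.3,0,0.03,0.03,0,0.3,0,0.03]
}}

```text
clock: 8.63
tcp_pos: [0.7202, 0.0111, 0.4585]
orientation: [0.046, -0.699, 0.712, -0.047]
wrist_force: [0.1, -0.1, -1.6]
finger_gap: 0.0348
grip_force: 70.4
```

```bash
python3 -c "
from h import *
st()"
```

```text
t 8.6333 tcp [0.7202 0.0111 0.4585] yaw_x -1.589 tilt 0.1321 lean -0.016 q [-0.1005  0.7129  1.2646  1.9908  0.0111 -1.652 ] F [ 0.0722 -0.1486 -1.6416] 0.034759800469173104
```

Call:
{"fn": "move_arm", "kwargs": {
  "moves": [0.5,0,0.4,0,0.03,0.5,0,0.4,0,0.03,0.5,0,0.4,0,0.03,0.5,0,0.4,0,0.03,0.5,0,0.4,0,0.03,0.5,0,0.4,0,0.03]
}}

```text
clock: 9.13
tcp_pos: [0.7473, 0.009, 0.4485]
orientation: [0.059, -0.698, 0.711, -0.06]
wrist_force: [-0.2, -0.8, -0.6]
finger_gap: 0.035
grip_force: 70.4
```

```bash
python3 -c "
from h import *
st()"
```

```text
t 9.1333 tcp [0.7473 0.009  0.4485] yaw_x -1.589 tilt 0.1677 lean -0.017 q [-0.1007  0.7307  1.2632  1.9362  0.014  -1.6516] F [-0.1835 -0.8324 -0.581 ] 0.0350311707362552
```

Call:
{"fn": "move_arm", "kwargs": {
  "moves": [0.5,0,0.2,0,0.03,0.5,0,0.2,0,0.03,0.5,0,0.2,0,0.03]
}}

```text
clock: 9.38
tcp_pos: [0.787, 0.0083, 0.428]
orientation: [0.073, -0.697, 0.71, -0.075]
wrist_force: [-0.3, -0.6, -1.3]
finger_gap: 0.0348
grip_force: 70.4
```

Call:
{"fn": "move_arm", "kwargs": {
  "moves": [0.5,0,0.2,0,0.03,0.5,0,0.2,0,0.03,0.5,0,0.2,0,0.03]
}}

```text
clock: 9.63
tcp_pos: [0.8239, 0.0077, 0.4088]
orientation: [0.087, -0.695, 0.708, -0.089]
wrist_force: [0.3, 0.8, -0.3]
finger_gap: 0.0347
grip_force: 70.4
```

Call:
{"fn": "move_arm", "kwargs": {
  "moves": [0.5,0,0.2,0,0.03,0.5,0,0.2,0,0.03,0.5,0,0.2,0,0.03]
}}

```text
clock: 9.88
tcp_pos: [0.8588, 0.0071, 0.393]
orientation: [0.102, -0.693, 0.706, -0.105]
wrist_force: [0.4, 0.4, -1.6]
finger_gap: 0.035
grip_force: 70.4
```

```bash
python3 -c "
from h import *
st()"
```

```text
t 9.8833 tcp [0.8588 0.0071 0.393 ] yaw_x -1.59 tilt 0.2937 lean -0.022 q [-0.0919  0.8279  1.2638  1.7137  0.0202 -1.6411] F [ 0.3528  0.4114 -1.5586] 0.03497036518131662
```

Call:
{"fn": "move_arm", "kwargs": {
  "moves": [0.3,0,0.4,0,0.03,0.3,0,0.4,0,0.03,0.3,0,0.4,0,0.03]
}}

```text
clock: 10.13
tcp_pos: [0.8542, 0.0066, 0.4288]
orientation: [0.118, -0.69, 0.703, -0.122]
wrist_force: [-1.4, 0.3, -0.5]
finger_gap: 0.0346
grip_force: 70.4
```

Call:
{"fn": "move_arm", "kwargs": {
  "moves": [0.3,0,0.4,0,0.03,0.3,0,0.4,0,0.03,0.3,0,0.4,0,0.03]
}}

```text
clock: 10.38
tcp_pos: [0.8524, 0.0062, 0.4592]
orientation: [0.134, -0.687, 0.7, -0.138]
wrist_force: [0.5, 0.6, -0.7]
finger_gap: 0.0346
grip_force: 70.4
```

Call:
{"fn": "move_arm", "kwargs": {
  "moves": [0.5,0,0.2,0,0.03,0.5,0,0.2,0,0.03,0.5,0,0.2,0,0.03]
}}

```text
clock: 10.63
tcp_pos: [0.8925, 0.0057, 0.439]
orientation: [0.148, -0.684, 0.697, -0.153]
wrist_force: [0.5, 0.9, -1.5]
finger_gap: 0.0347
grip_force: 70.4
```

```bash
python3 -c "
from h import *
st()"
```

```text
t 10.6333 tcp [0.8925 0.0057 0.439 ] yaw_x -1.59 tilt 0.4283 lean -0.025 q [-0.0927  0.7927  1.2642  1.6149  0.0282 -1.6386] F [ 0.5041  0.8563 -1.5264] 0.03467383766636015
```

Call:
{"fn": "move_arm", "kwargs": {
  "moves": [0.5,0,0.2,0,0.03]
}}

```text
clock: 10.72
tcp_pos: [0.9101, 0.0055, 0.4343]
orientation: [0.157, -0.682, 0.696, -0.161]
wrist_force: [0.7, 0.0, -1.7]
finger_gap: 0.0348
grip_force: 70.4
```

Call:
{"fn": "move_arm", "kwargs": {
  "moves": [-0.2,0.0,-0.02,-1.4,0.03,-0.37,0.0,-0.1,-1.4,0.03,-0.37,0.0,-0.1,-1.4,0.03,-0.37,0.0,-0.1,-1.4,0.03,-0.37,0.0,-0.1,-1.4,0.03,-0.37,0.0,-0.1,-1.4,0.03,-0.37,0.0,-0.1,-1.4,0.03,-0.37,0.0,-0.1,-1.4,0.03,-0.37,0.0,-0.1,-1.4,0.03,-0.37,0.0,-0.1,-1.4,0.03,-0.37,0.0,-0.1,-1.4,0.03,-0.37,0.0,-0.1,-1.4,0.03]
}}

```text
clock: 11.72
tcp_pos: [0.5349, 0.0061, 0.3353]
orientation: [0.017, -0.092, 0.97, -0.225]
wrist_force: [0.1, 0.3, -1.3]
finger_gap: 0.0346
grip_force: 70.5
```

```bash
python3 -c "
from h import *
st()"
```

```text
t 11.7167 tcp [0.5349 0.0061 0.3353] yaw_x -2.954 tilt 0.4562 lean -1.399 q [ 0.1021  0.2052  0.0635  1.3947 -0.455  -0.0956] F [ 0.1343  0.2782 -1.3001] 0.034614564212142776
```

Call:
{"fn": "move_arm", "kwargs": {
  "moves": [-0.032,-0.005,-0.04,-0.416,0.03,-0.032,-0.005,-0.08,-0.416,0.03,-0.032,-0.005,-0.12,-0.416,0.03,-0.032,-0.01,-0.16,-0.416,0.03,-0.032,-0.015,-0.19,-0.416,0.03,-0.032,-0.015,-0.205,-0.416,0.03,-0.032,-0.015,-0.205,-0.416,0.03,-0.032,-0.015,-0.205,-0.416,0.03]
}}

```text
clock: 12.38
tcp_pos: [0.5076, -0.0095, 0.1305]
orientation: [-0.028, 0.108, 0.968, -0.225]
wrist_force: [-0.4, -0.0, -1.0]
finger_gap: 0.0346
grip_force: 70.4
```

```bash
python3 -c "
from h import *
s,M=st()
print('sole',s['tcp_pos']+.015*M[:,2],M)
c=cam('scene'); cv2.imwrite('pics/s5.png',cv2.resize(c['pixels'][150:330,200:440],None,fx=3,fy=3,interpolation=2)[...,::-1])
"
```

```text
t 12.3833 tcp [ 0.5076 -0.0095  0.1305] yaw_x 2.918 tilt 0.4576 lean -1.806 q [ 0.0665  0.3829 -0.2094  1.1235 -0.4355  0.3212] F [-0.3847 -0.0138 -1.017 ] 0.034558279809336984
sole [ 0.5061 -0.016   0.117 ] [[-0.9751  0.1967 -0.1028]
 [ 0.2219  0.8753 -0.4297]
 [ 0.0055 -0.4418 -0.8971]]
```

View pics/s5.png

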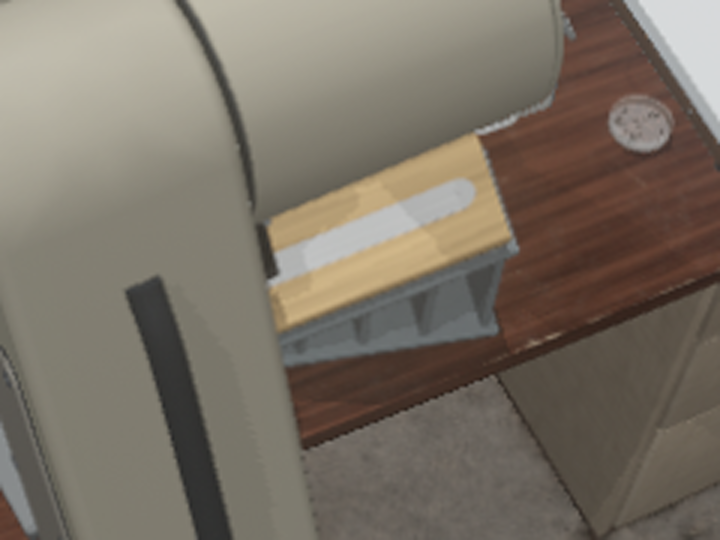

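Call:
{"fn": "move_arm", "kwargs": {
  "moves": [-0.004,-0.0,-0.02,0,0.03,-0.0077,-0.0098,-0.0434,0,0.03,-0.0077,-0.0098,-0.0434,0,0.03,-0.0079,-0.0106,-0.0452,0,0.03,-0.0081,-0.0114,-0.047,0,0.03,-0.0081,-0.0114,-0.047,0,0.03,-0.0081,-0.0114,-0.047,0,0.03]
}}

```text
clock: 13.02
tcp_pos: [0.5013, -0.0206, 0.0858]
orientation: [-0.025, 0.109, 0.968, -0.225]
wrist_force: [-0.1, -0.4, -0.6]
finger_gap: 0.0349
grip_force: 70.4
```

```bash
cat >> h.py <<'E'
def rel(n=1):
    s,M=st(); P=np.array([.4795,-.1015,.099]);a=np.deg2rad(25);g=.244
    X=np.array([np.cos(g),-np.sin(g),0]);Y=np.array([np.sin(g)*np.cos(a),np.cos(g)*np.cos(a),-np.sin(a)]);Z=np.cross(X,Y)
    d=s['tcp_pos']+.015*M[:,2]-P; F=np.array([0,0,1.])+s['wrist_force']
    print('rel mm',np.array([d@X,d@Y,d@Z])*1e3,'F xyz',F@X,F@Y,F@Z,'tau',s['ft_torque'])
E
python3 -c "
from h import *
rel()"
```

```text
t 13.0167 tcp [ 0.5013 -0.0206  0.0858] yaw_x 2.918 tilt 0.456 lean -1.794 q [ 0.0468  0.4044 -0.2988  0.9978 -0.4383  0.2991] F [-0.0703 -0.4426 -0.5872] 0.03494390371774923
rel mm [ 1.7122 81.1811  8.4627] F xyz 0.03873731121257608 -0.5791411050741743 0.185425581917402 tau [ 0.4533 -0.1198  0.0334]
```

Call:
{"fn": "move_arm", "kwargs": {
  "moves": [-0.0002,-0.0008,-0.0018,0,0.03,-0.0004,-0.0016,-0.0036,0,0.03,-0.0006,-0.0024,-0.0054,0,0.03,-0.0006,-0.0024,-0.0054,0,0.03]
}}

```text
clock: 13.35
tcp_pos: [0.4991, -0.0233, 0.0787]
orientation: [-0.027, 0.108, 0.968, -0.225]
wrist_force: [-0.5, -0.3, -1.1]
finger_gap: 0.0343
grip_force: 70.4
```

```bash
python3 -c "
from h import *
rel()"
```

```text
t 13.35 tcp [ 0.4991 -0.0233  0.0787] yaw_x 2.918 tilt 0.4569 lean -1.801 q [ 0.0418  0.4096 -0.3116  0.981  -0.4389  0.294 ] F [-0.5445 -0.3043 -1.1391] 0.034344144313268606
rel mm [ 0.2308 81.3243  0.6394] F xyz -0.45483700691004564 -0.32806111292729173 -0.30643498429257054 tau [ 0.3926 -0.1077 -0.035 ]
```

Call:
{"fn": "move_arm", "kwargs": {
  "moves": [-0.0002,-0.0008,-0.0018,0,0.03,-0.0003,-0.0012,-0.0027,0,0.03,-0.0003,-0.0012,-0.0027,0,0.03]
}}

```text
clock: 13.6
tcp_pos: [0.4991, -0.0245, 0.0763]
orientation: [-0.027, 0.108, 0.968, -0.225]
wrist_force: [-0.1, 1.8, 0.9]
finger_gap: 0.0346
grip_force: 70.7
```

```bash
python3 -c "
from h import *
rel()"
```

```text
t 13.6 tcp [ 0.4991 -0.0245  0.0763] yaw_x 2.918 tilt 0.4568 lean -1.8 q [ 0.0397  0.4111 -0.3159  0.9734 -0.4392  0.2916] F [-0.0751  1.8293  0.8601] 0.034576639031421094
rel mm [ 0.5314 81.3239 -1.9928] F xyz -0.5148674666257049 0.8062551067842874 2.4284016235119736 tau [ 0.4268  0.0941 -0.0433]
```

Call:
{"fn": "move_arm", "kwargs": {
  "moves": [-0.0001,-0.0008,-0.0018,0,0.03,-0.0003,-0.0016,-0.0034,0,0.03,-0.0003,-0.0016,-0.0034,0,0.03,-0.0003,-0.0016,-0.0034,0,0.03]
}}

```text
clock: 13.93
tcp_pos: [0.4988, -0.0259, 0.0732]
orientation: [-0.026, 0.108, 0.968, -0.225]
wrist_force: [-1.9, 2.8, 5.0]
finger_gap: 0.0344
grip_force: 71.2
```

```bash
python3 -c "
from h import *
rel();t=cam('scene','x')
"
```

```text
t 13.9333 tcp [ 0.4988 -0.0259  0.0732] yaw_x 2.918 tilt 0.4565 lean -1.799 q [ 0.0369  0.4131 -0.3217  0.9641 -0.4394  0.2884] F [-1.9254  2.7828  4.9706] 0.034396569878054915
rel mm [ 0.6138 81.3299 -5.4075] F xyz -2.540662192950193 -0.4975102071228998 6.355834745264181 tau [ 0.4473  0.3938 -0.1986]
```

Call:
{"fn": "move_arm", "kwargs": {
  "moves": [-0.0011,-0.0044,0.0021,0,0.03,-0.0022,-0.0088,0.0042,0,0.03,-0.0033,-0.0132,0.0063,0,0.03,-0.0044,-0.0176,0.0084,0,0.03,-0.0055,-0.022,0.0106,0,0.03,-0.0066,-0.0264,0.0127,0,0.03,-0.0077,-0.0308,0.0148,0,0.03,-0.0088,-0.0352,0.0169,0,0.03]
}}

```text
clock: 14.65
tcp_pos: [0.4912, -0.0607, 0.0902]
orientation: [-0.025, 0.108, 0.968, -0.224]
wrist_force: [1.9, 5.2, 4.1]
finger_gap: 0.0346
grip_force: 71.2
```

```bash
python3 -c "
from h import *
rel()
"
```

```text
t 14.65 tcp [ 0.4912 -0.0607  0.0902] yaw_x 2.919 tilt 0.4544 lean -1.795 q [-0.0301  0.3632 -0.3482  0.9532 -0.4453  0.2141] F [1.905  5.2322 4.1147] 0.034562066568448735
rel mm [ 1.6458 41.9242 -5.047 ] F xyz 0.5845291115937455 2.857055456554055 6.975699565876736 tau [ 1.1114 -0.1816 -0.0949]
```

Call:
{"fn": "move_arm", "kwargs": {
  "moves": [-0.0011,-0.0044,0.0021,0,0.03,-0.0022,-0.0088,0.0042,0,0.03,-0.0033,-0.0132,0.0063,0,0.03,-0.0045,-0.0176,0.0084,0,0.03,-0.0056,-0.022,0.0106,0,0.03,-0.0067,-0.0264,0.0127,0,0.03,-0.0078,-0.0308,0.0148,0,0.03,-0.009,-0.0352,0.0169,0,0.03,-0.0101,-0.0396,0.019,0,0.03,-0.0112,-0.044,0.0211,0,0.03,-0.0123,-0.0484,0.0232,0,0.03,-0.0134,-0.0528,0.0253,0,0.03]
}}

```text
clock: 15.65
tcp_pos: [0.4777, -0.1136, 0.1155]
orientation: [-0.025, 0.108, 0.968, -0.224]
wrist_force: [1.9, 5.0, 3.3]
finger_gap: 0.0345
grip_force: 71.2
```

```bash
python3 -c "
from h import *
rel()
"
```

```text
t 15.65 tcp [ 0.4777 -0.1136  0.1155] yaw_x 2.919 tilt 0.4546 lean -1.795 q [-0.1359  0.2948 -0.3758  0.9432 -0.4528  0.0968] F [1.8619 4.9651 3.3211] 0.034451573809190256
rel mm [  1.3359 -18.2539  -5.1719] F xyz 0.607202900378716 2.9481022067479494 6.142521158991262 tau [ 1.0463 -0.2024 -0.1194]
```

Call:
{"fn": "move_arm", "kwargs": {
  "moves": [-0.0012,-0.0047,0.0022,0,0.03,-0.0023,-0.0094,0.0044,0,0.03,-0.0035,-0.0141,0.0067,0,0.03,-0.0047,-0.0188,0.0089,0,0.03,-0.0058,-0.0235,0.0111,0,0.03,-0.007,-0.0282,0.0134,0,0.03,-0.0082,-0.0329,0.0156,0,0.03,-0.0093,-0.0376,0.0178,0,0.03,-0.0105,-0.0423,0.0201,0,0.03,-0.0117,-0.047,0.0223,0,0.03,-0.0128,-0.0517,0.0245,0,0.03,-0.014,-0.0564,0.0268,0,0.03]
}}

```text
clock: 16.65
tcp_pos: [0.4636, -0.17, 0.1423]
orientation: [-0.025, 0.108, 0.968, -0.224]
wrist_force: [1.1, 6.2, 3.3]
finger_gap: 0.0346
grip_force: 71.2
```

Call:
{"fn": "move_arm", "kwargs": {
  "moves": [0,0,0,0,0.03,0,0,0,0,0.03,0,0,0,0,0.03]
}}

```text
clock: 16.9
tcp_pos: [0.4634, -0.1708, 0.1426]
orientation: [-0.026, 0.109, 0.968, -0.225]
wrist_force: [2.2, 1.8, 5.5]
finger_gap: 0.035
grip_force: 71.1
```

```bash
python3 -c "
from h import *
rel()
"
```

```text
t 16.9 tcp [ 0.4634 -0.1708  0.1426] yaw_x 2.918 tilt 0.4576 lean -1.796 q [-0.2536  0.2336 -0.3857  0.9373 -0.4574 -0.0335] F [2.2447 1.75   5.5325] 0.03498969084458072
rel mm [  1.2468 -83.1657  -5.5632] F xyz 1.7554433248956076 -0.7301877204340687 6.8673474359072015 tau [ 0.2274 -0.0119 -0.0256]
```

Call:
{"fn": "move_arm", "kwargs": {
  "moves": [0.002,0.008,0.018,0,0.03,0.006,0.022,0.052,0,0.03,0.01,0.04,0.09,0,0.03,0.05,0.08,0.2,-1.0,0.03,0.08,0.13,0.26,-1.0,0.03,0.13,0.18,0.26,-1.0,0.03,0.13,0.18,0.26,-1.0,0.03,0.13,0.18,0.26,-1.0,0.03,0.13,0.18,0.26,-1.0,0.03,0.13,0.18,0.26,-1.0,0.03,0.13,0.18,0.26,-1.0,0.03,0.13,0.18,0.26,-1.0,0.03]
}}

```text
clock: 17.9
tcp_pos: [0.5984, 0.0083, 0.3763]
orientation: [-0.107, 0.525, 0.825, -0.179]
wrist_force: [0.7, 0.9, -0.8]
finger_gap: 0.0345
grip_force: 72.1
```

Call:
{"fn": "move_arm", "kwargs": {
  "moves": [0.04,0,0,-0.34,0.03,0.08,0,0,-0.34,0.03,0.12,0,0,-0.34,0.03,0.15,0,0,-0.34,0.03]
}}

```text
clock: 18.23
tcp_pos: [0.6032, 0.0031, 0.3533]
orientation: [-0.133, 0.659, 0.723, -0.157]
wrist_force: [0.4, -0.6, -0.8]
finger_gap: 0.0349
grip_force: 72.2
```

```bash
python3 -c "
from h import *
rel()
"
```

```text
t 18.2333 tcp [0.6032 0.0031 0.3533] yaw_x 1.667 tilt 0.415 lean -3.011 q [-0.0857  0.9037  1.2624  2.3358 -0.0865  1.4095] F [ 0.3977 -0.578  -0.842 ] 0.034858150392963486
rel mm [ 89.1224  15.3992 272.6518] F xyz 0.525560511560883 -0.48805431939900623 -0.053221659076466254 tau [ 0.0179 -0.4736  0.0166]
```

Call:
{"fn": "move_arm", "kwargs": {
  "moves": [0.3,0,0.1,-0.13,0.03,0.3,0,0.1,-0.13,0.03,0.3,0,0.1,-0.13,0.03]
}}

```text
clock: 18.48
tcp_pos: [0.6035, 0.0045, 0.3556]
orientation: [-0.139, 0.703, 0.683, -0.144]
wrist_force: [0.2, -0.2, -1.0]
finger_gap: 0.0348
grip_force: 72.2
```

Call:
{"fn": "move_arm", "kwargs": {
  "moves": [0.5,0,0.2,0,0.03,0.5,0,0.2,0,0.03,0.5,0,0.2,0,0.03]
}}

```text
clock: 18.73
tcp_pos: [0.6021, 0.0057, 0.3624]
orientation: [-0.136, 0.704, 0.683, -0.14]
wrist_force: [0.5, -0.2, -0.2]
finger_gap: 0.0347
grip_force: 72.1
```

Call:
{"fn": "move_arm", "kwargs": {
  "moves": [0.5,0,0.2,0,0.03,0.5,0,0.2,0,0.03,0.5,0,0.2,0,0.03]
}}

```text
clock: 18.98
tcp_pos: [0.6011, 0.0056, 0.3674]
orientation: [-0.133, 0.705, 0.683, -0.136]
wrist_force: [-1.0, 0.5, -0.4]
finger_gap: 0.0347
grip_force: 72.1
```

```bash
python3 -c "
from h import *
st()
"
```

```text
t 18.9833 tcp [0.6011 0.0056 0.3674] yaw_x 1.54 tilt 0.3837 lean 3.135 q [-0.1059  0.8798  1.2642  2.3372 -0.0373  1.5044] F [-0.9638  0.4885 -0.4389] 0.034725175857614636
```

Call:
{"fn": "move_arm", "kwargs": {
  "moves": [0.15,0,0.3,0,0.03,0.15,0,0.3,0,0.03,0.15,0,0.3,0,0.03,0.15,0,0.3,0,0.03]
}}

```text
clock: 19.32
tcp_pos: [0.5941, 0.003, 0.3958]
orientation: [-0.116, 0.708, 0.686, -0.121]
wrist_force: [-0.1, -0.2, -1.3]
finger_gap: 0.0345
grip_force: 72.2
```

```bash
python3 -c "
from h import *
st()
"
```

```text
t 19.3167 tcp [0.5941 0.003  0.3958] yaw_x 1.541 tilt 0.3361 lean -3.138 q [-0.1113  0.8321  1.2644  2.3372 -0.0378  1.4981] F [-0.0863 -0.235  -1.3058] 0.03446875883114912
```

Call:
{"fn": "move_arm", "kwargs": {
  "moves": [0.1,0,0.4,0,0.03,0.1,0,0.4,0,0.03,0.1,0,0.4,0,0.03,0.1,0,0.4,0,0.03]
}}

```text
clock: 19.65
tcp_pos: [0.5845, -0.0003, 0.4275]
orientation: [-0.096, 0.711, 0.689, -0.103]
wrist_force: [-0.6, 0.1, -0.8]
finger_gap: 0.0345
grip_force: 72.2
```

Call:
{"fn": "move_arm", "kwargs": {
  "moves": [0.1,0,0.4,0,0.03,0.1,0,0.4,0,0.03,0.1,0,0.4,0,0.03,0.1,0,0.4,0,0.03]
}}

```text
clock: 19.98
tcp_pos: [0.5737, -0.0034, 0.4574]
orientation: [-0.076, 0.713, 0.692, -0.087]
wrist_force: [1.0, 0.3, -0.9]
finger_gap: 0.0349
grip_force: 72.2
```

Call:
{"fn": "move_arm", "kwargs": {
  "moves": [0.1,0,0.4,0,0.03,0.1,0,0.4,0,0.03,0.1,0,0.4,0,0.03,0.1,0,0.4,0,0.03]
}}

```text
clock: 20.32
tcp_pos: [0.5617, -0.0064, 0.4856]
orientation: [-0.057, 0.715, 0.694, -0.071]
wrist_force: [-0.1, 0.9, -1.4]
finger_gap: 0.0346
grip_force: 72.2
```

```bash
python3 -c "
from h import *
st()
"
```

```text
t 20.3167 tcp [ 0.5617 -0.0064  0.4856] yaw_x 1.543 tilt 0.1826 lean -3.045 q [-0.1326  0.6759  1.2642  2.337  -0.0412  1.4714] F [-0.1492  0.9354 -1.4002] 0.034633272809840444
```

Call:
{"fn": "move_arm", "kwargs": {
  "moves": [0.1,0,0.4,-0.12,0.03,0.1,0,0.4,-0.12,0.03,0.1,0,0.4,-0.12,0.03,0.1,0,0.4,-0.12,0.03]
}}

```text
clock: 20.65
tcp_pos: [0.5506, -0.0075, 0.5101]
orientation: [-0.043, 0.755, 0.652, -0.052]
wrist_force: [0.9, -0.4, -0.8]
finger_gap: 0.0349
grip_force: 72.2
```

Call:
{"fn": "move_arm", "kwargs": {
  "moves": [0.1,0,0.4,0,0.03,0.1,0,0.4,0,0.03,0.1,0,0.4,0,0.03,0.1,0,0.4,0,0.03]
}}

```text
clock: 20.98
tcp_pos: [0.5375, -0.0083, 0.535]
orientation: [-0.026, 0.757, 0.652, -0.036]
wrist_force: [0.1, 0.3, -0.2]
finger_gap: 0.0347
grip_force: 72.2
```

Call:
{"fn": "move_arm", "kwargs": {
  "moves": [0.1,0,0.4,0,0.03,0.1,0,0.4,0,0.03,0.1,0,0.4,0,0.03,0.1,0,0.4,0,0.03]
}}

```text
clock: 21.32
tcp_pos: [0.5234, -0.0092, 0.5586]
orientation: [-0.01, 0.757, 0.653, -0.021]
wrist_force: [-0.1, -1.2, 0.1]
finger_gap: 0.0347
grip_force: 72.2
```

```bash
python3 -c "
from h import *
st()
"
```

```text
t 21.3167 tcp [ 0.5234 -0.0092  0.5586] yaw_x 1.423 tilt 0.0466 lean -2.856 q [-0.1596  0.5401  1.2645  2.3373 -0.0201  1.5598] F [-0.1487 -1.214   0.0839] 0.03471810689355443
```

Call:
{"fn": "move_arm", "kwargs": {
  "moves": [-0.079,0.222,-0.35,1.4,0.03,-0.079,0.222,-0.35,1.4,0.03,-0.079,0.222,-0.35,1.4,0.03,-0.079,0.222,-0.35,1.4,0.03,-0.079,0.222,-0.35,1.4,0.03,-0.079,0.222,-0.35,1.4,0.03,-0.079,0.222,-0.35,1.4,0.03,-0.079,0.222,-0.35,1.4,0.03,-0.079,0.222,-0.35,1.4,0.03,-0.079,0.222,-0.35,1.4,0.03,-0.079,0.222,-0.35,1.4,0.03,-0.079,0.222,-0.35,1.4,0.03]
}}

```text
clock: 22.32
tcp_pos: [0.4408, 0.214, 0.2019]
orientation: [0.002, 0.171, 0.985, -0.025]
wrist_force: [-1.8, -1.3, -1.5]
finger_gap: 0.0348
grip_force: 72.0
```

Call:
{"fn": "move_arm", "kwargs": {
  "moves": [0,0,-0.04,0.42,0.03,0,0,-0.08,0.42,0.03,0,0,-0.1,0.42,0.03,0,0,-0.12,0.42,0.03,0,0,-0.12,0.42,0.03,0,0,-0.12,0.42,0.03]
}}

```text
clock: 22.82
tcp_pos: [0.444, 0.2123, 0.0864]
orientation: [0.009, -0.033, 0.999, -0.023]
wrist_force: [-0.5, 1.3, -0.6]
finger_gap: 0.0345
grip_force: 72.0
```

```bash
python3 -c "
from h import *
st()
cam('wrist','w6')
"
```

```text
t 22.8167 tcp [0.444  0.2123 0.0864] yaw_x -3.076 tilt 0.0487 lean -1.16 q [ 0.3118  0.2596 -0.4241  0.8823 -0.0485  0.2462] F [-0.4794  1.2557 -0.5555] 0.03448941256995014
```

View pics/w6.png

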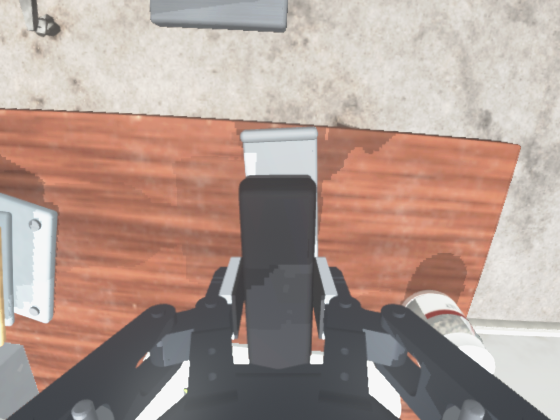

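Call:
{"fn": "move_arm", "kwargs": {
  "moves": [0,0.001,-0.03,0.03,0.03,0,0.001,-0.05,0.03,0.03,0,0.001,-0.058,0.03,0.03,0,0.001,-0.062,0.03,0.03,0,0.001,-0.064,0.03,0.03,0,0.001,-0.064,0.03,0.03]
}}

```text
clock: 23.37
tcp_pos: [0.4462, 0.214, 0.0243]
orientation: [0.012, -0.048, 0.999, -0.022]
wrist_force: [0.7, -0.8, -1.6]
finger_gap: 0.035
grip_force: 72.1
```

```bash
python3 -c "
from h import *
st()"
```

```text
t 23.3667 tcp [0.4462 0.214  0.0243] yaw_x -3.045 tilt 0.0494 lean -1.031 q [ 0.3136  0.3336 -0.5021  0.7239 -0.0482  0.2167] F [ 0.6752 -0.7833 -1.647 ] 0.03499614385927983
```

Call:
{"fn": "move_arm", "kwargs": {
  "moves": [-0.001,0,-0.0015,0,0.03,-0.001,0,-0.0025,0,0.03,-0.001,0,-0.0025,0,0.03]
}}

```text
clock: 23.62
tcp_pos: [0.4464, 0.2141, 0.0232]
orientation: [0.013, -0.048, 0.999, -0.022]
wrist_force: [-0.5, -0.9, 10.7]
finger_gap: 0.0348
grip_force: 73.7
```

Call:
{"fn": "move_arm", "kwargs": {
  "moves": [0,0,0,0,0.045,0,0,0,0,0.06,0,0,0,0,0.07,0,0,0,0,0.07,0,0,0,0,0.07,0,0,0.01,0,0.07,0,0,0.03,0,0.07,0,0,0.06,0,0.07,0,0,0.1,0,0.07,0,0,0.12,0,0.07,0,0,0.12,0,0.07]
}}

```text
clock: 24.53
tcp_pos: [0.4474, 0.2148, 0.1466]
orientation: [0.015, -0.048, 0.998, -0.021]
wrist_force: [0.5, 0.5, -0.3]
finger_gap: 0.0702
grip_force: 0.0
```

```bash
python3 -c "
from h import *
st()
w=cam('wrist','w7')
print(proj(w,[[.4445,.2125,.006],[.4445,.2125,.038]]))
h=cv2.cvtColor(w['pixels'],cv2.COLOR_RGB2HSV);m=cv2.inRange(h,(0,0,0),(180,255,70));k=np.zeros_like(m);k[60:330,225:345]=m[60:330,225:345]
k=max(cv2.findContours(k,0,1)[0],key=cv2.contourArea);r=cv2.minAreaRect(k);print(r);B=onz(w,cv2.boxPoints(r),.038);print(B,B.mean(0))
"
```

```text
t 24.5333 tcp [0.4474 0.2148 0.1466] yaw_x -3.044 tilt 0.0517 lean -0.887 q [ 0.3144  0.2016 -0.3371  1.0134 -0.0482  0.2171] F [ 0.5477  0.4614 -0.2953] 0.07017191528882658
[[281.5809 193.4781]
 [280.3782 204.3782]]
((283.0, 201.0), (118.0, 40.0), 90.0)
[[0.3945 0.1938 0.038 ]
 [0.3913 0.225  0.038 ]
 [0.4947 0.238  0.038 ]
 [0.4991 0.2022 0.038 ]] [0.4449 0.2147 0.038 ]
```

View pics/w7.png

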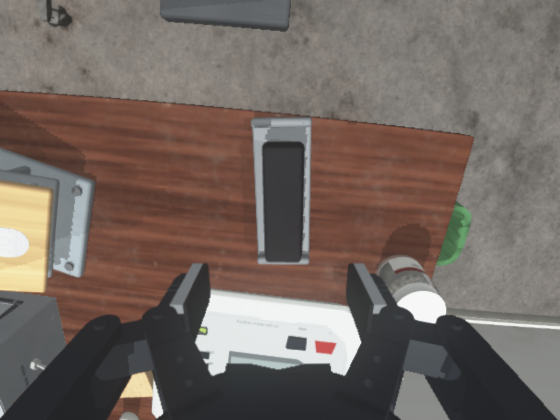

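```bash
python3 -c "
from h import *
print(env.hand_in())"
```

```text
the job is handed in; nothing more can be done
None
```

The strip was rubbed from its low left end to its high right end in one stroke at about 5 to 6 mm of board travel (estimated from wrist force). The block is back on its rest about 2 mm from centre, and the job was handed in at about 24.5 s with no verdict returned.

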